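# Fetch the bearing from behind the containers

## Task

Clear the tin, the jar and the dropper bottle off the plywood parts board onto the rubber mat, then take the ball bearing they were hemming in and lay it flat and centred on the round steel anvil. When it lies there, put the three containers back upright on the board, each where it stood at the start. Keep them upright throughout and leave the oil filter and the small gear where they are.

Things in the scene. Friction and masses are not known exactly. Their poses are not given: they have to be found in the camera images.
- board: fixed plywood board, 150 (x) x 220 (y) x 12 mm, with a wooden stop block 12 (x) x 50 (y) mm at the middle of its rear (+x) edge, top 34 mm above the bench. Origin: centre of its underside; +x points to the block. The bearing lies about 8 mm in front of the block; one container stands on either side of it and one in front (which is where varies), about 60 mm centre to centre.
- mat: fixed flat black ribbed rubber mat, 220 (x) x 180 (y) mm, 3 mm thick, lying on the bench to the left or right of the board; the side area for the containers. Origin: centre of its underside, z up.
- anvil_top (a point): centre of the flat top of the fixed pressing anvil: a steel disc of 76 mm diameter whose top is 20 mm above the bench, marked with a turned circle of 50 mm, on a square grey base 120 x 120 x 8 mm with four bolt heads (12 mm high above the bench). It stands on the other side of the board from the mat. z up.
- bearing: ball bearing, a flat steel ring 47 mm in diameter and 14 mm thick, lying flat; 0.11 kg. It takes a grasp across its diameter. Origin: centre of its underside, z up.
- tin: closed cylindrical food-type tin with a metal top, 58 mm in diameter, 72 mm tall, standing; about 0.18 kg. Grasp round the body. Origin: centre of its underside, z up.
- jar: brown jar-like bottle with a wide ribbed cap, 48 mm in diameter, 80 mm tall, standing; about 0.09 kg. The cap does not come off. Grasp round the body. Origin: centre of its underside, z up.
- dropper: slim dropper bottle, body 33 mm in diameter up to 60 mm height, then a neck and a pointed black teat, 102 mm tall in all, standing; about 0.07 kg. Grasp round the body. Origin: centre of its underside, z up.
- oil_filter: black cylindrical oil filter, 70 mm in diameter, 114 mm tall, standing loose on the bench behind the board; a bystander, to be left alone. Origin: centre of its underside.
- spur_gear: small dark toothed gear, 51 mm in diameter, 20 mm high with its hub, lying loose on the bench in front of the board; a bystander, to be left alone. Origin: centre of its underside.

How it is judged:
On the way, in this order (a step that is already met when the one before it is completed fails the run):
1. the tin, the jar and the dropper bottle all stand upright on the mat, released, while the bearing still lies on the board (x of tin in the frame of mat between -0.105 and 0.105 m and y of tin in the frame of mat between -0.085 and 0.085 m and height (world z) of tin between -0.003 and 0.01 m and angle between each of tin, jar, dropper's own z axis and vertical below 0.15 rad and contact force between the fingers and tin below 0.1 N and linear speed of each of tin, jar, dropper below 0.03 m/s and x of jar in the frame of mat between -0.105 and 0.105 m and y of jar in the frame of mat between -0.085 and 0.085 m and height (world z) of jar between -0.003 and 0.01 m and contact force between the fingers and jar below 0.1 N and x of dropper in the frame of mat between -0.105 and 0.105 m and y of dropper in the frame of mat between -0.085 and 0.085 m and height (world z) of dropper between -0.003 and 0.01 m and contact force between the fingers and dropper below 0.1 N and distance of bearing from where it was at the start of the episode below 0.03 m), for 0.2 s.
2. the bearing lies flat and released on the anvil, while the three containers still stand on the mat (horizontal distance between bearing and anvil_top below 0.012 m and z of bearing in the frame of anvil_top between -0.004 and 0.005 m and angle between bearing's own z axis and vertical below 0.1 rad and contact force between the fingers and bearing below 0.1 N and linear speed of bearing below 0.02 m/s and x of tin in the frame of mat between -0.105 and 0.105 m and y of tin in the frame of mat between -0.085 and 0.085 m and height (world z) of tin between -0.003 and 0.01 m and angle between each of tin, jar, dropper's own z axis and vertical below 0.15 rad and contact force between the fingers and tin below 0.1 N and linear speed of each of tin, jar, dropper below 0.03 m/s and x of jar in the frame of mat between -0.105 and 0.105 m and y of jar in the frame of mat between -0.085 and 0.085 m and height (world z) of jar between -0.003 and 0.01 m and contact force between the fingers and jar below 0.1 N and x of dropper in the frame of mat between -0.105 and 0.105 m and y of dropper in the frame of mat between -0.085 and 0.085 m and height (world z) of dropper between -0.003 and 0.01 m and contact force between the fingers and dropper below 0.1 N), for 0.2 s.
At the end, for the whole second after the job is handed in: The bearing lies flat on the anvil, its centre within 12 mm of the anvil's centre; the tin, the jar and the dropper bottle each stand upright within 15 mm of where they stood at the start; all are released and at rest (horizontal distance between bearing and anvil_top below 0.012 m and z of bearing in the frame of anvil_top between -0.004 and 0.005 m and angle between each of bearing, tin, jar, dropper's own z axis and vertical below 0.1 rad and contact force between the fingers and bearing below 0.1 N and linear speed of each of bearing, tin, jar, dropper below 0.02 m/s and distance of each of tin, jar, dropper from where it was at the start of the episode below 0.015 m and contact force between the fingers and tin below 0.1 N and contact force between the fingers and jar below 0.1 N and contact force between the fingers and dropper below 0.1 N); the robot touches nothing.
It fails at once if a container is tipped over (angle between any of tin, jar, dropper's own z axis and vertical above 0.6 rad).
It fails at once if the oil filter or the small gear is disturbed (moved more than 20 mm) (distance of any of oil_filter, spur_gear from where it was at the start of the episode above 0.02 m).
It also fails if it takes over 149 s, if anything falls off the work surface, if the arm or the gripper's body presses on something with over 40 N, if the wrist force passes 120 N, or if a joint passes its speed limit or range.

## Robot

A 6-joint arm with a two-finger parallel gripper is mounted at the origin on a cart in front of the work surface, level with it; the furniture and walls round the work are solid. World frame = base frame: x ahead of the robot, y to its left, z up, the work surface at z = 0. Lengths are in m, angles in rad, forces in N, time in s.
With the tool pointing down it reaches from about 0.25 to 0.775 m from the base axis. Payload 4 kg.
Tool frame: the origin (TCP) lies midway between the tips of the shut fingers; the grasp point (between the pads) lies 19 mm behind it (robot.pinch_z is the z of the grasp point in the tool frame, in m); z points along the fingers, y is the line along which they close (so a half turn about z gives the same grasp; the last joint's range is limited). The gripper opens to 85 mm and grips with 20 to 120 N. Pads are 22 mm wide; open, the fingers measure 114 mm over their backs; the gripper's body (76 mm by 85 mm) begins 54 mm behind the grasp point. The pads swing forward as they close: fully open they stand 13 mm farther back than shut.
Start: joints at [1.059, 0.087, 1.371, -0, 1.684, -0.103], TCP at [0.219, 0.505, 0.231] pointing down, gripper open.
Joint ranges: [-3.1, 3.1], [-0.76, 2.03], [0.27, 2.55], [-1.08, 4.22], [0.17, 2.65], [-2.57, 2.57]. Speed limits (rad/s): [2.79, 2.79, 3.14, 3.14, 3.14, 3.14].

## Interface

Orientations are given as a unit quaternion [w, x, y, z].
In Python, from station import robot gives the robot as it stands. Calls block until the motion is done:
- robot.goto(position, orientation): joint-space move of the TCP to a pose.
- robot.line_to(position, ori=None, v=0.15, contact_N=None): straight line of the TCP; ori=None keeps the orientation; v is the mean speed in m/s. With contact_N (N) it stops when the force on the tool has changed by that much, and returns True; else False.
- robot.goto_joints(angles): joint-space move.
- robot.grip(opening): opening from 0.0 (shut) to 1.0 (fully open); the grip force is fixed at half the most; returns when the fingers have stopped.
- robot.pause(seconds).
- robot.ik(position, orientation): joint angles nearest the present ones, or None.
- robot.grab_frame(name): name is "side" or "top" or "wrist"; returns the picture (384x512x3 uint8, blue, green, red); there is no depth.
- robot.camera_info(name): a dict with "fx", "fy", "cx", "cy" (pixels), "eye" and "rotation" of the camera in the world; the wrist camera has in their place "tool_from_camera" (4x4, takes a point from camera to tool coordinates, whose origin is the TCP and whose axes are the flange's). Camera axes: x right, y down, z forward; pixel columns grow to the right and rows downward; lengths in m; the calibration is good to about 2 mm. A picture is of the moment at which its call begins: read the wrist's pose just before it. camera_info takes no time and is no camera call.
A pose or a line that the arm cannot do raises robot.Unreachable and nothing moves.
- robot.hand_in(): hands the job in; it is judged then, once.
Readings, each from a call of its own:
- robot.read_clock(): time.
- robot.read_joints(): joint angles.
- robot.read_dq(): joint speeds.
- robot.read_joint_efforts(): joint torques, N m.
- robot.read_position(): TCP position.
- robot.read_ee_rot(): TCP orientation.
- robot.read_contact_force(): force on the tool from outside, world axes, zero at the start.
- robot.read_torque(): the same for the moment, N m.
- robot.read_grip_width(): opening from 0.0 (shut) to 1.0 (fully open).
- robot.read_finger_force(): force on a finger pad.
Only numpy, scipy, OpenCV 4.12 (cv2) and the standard library are available. Lean on these libraries where they do the work, as an engineer would, in place of code of your own. Each camera call takes 0.05 s, during which the arm holds its last target. There are 200 camera calls.

## Working session

There is one attempt and no reset: what is moved stays moved. The work goes in short steps, each a Python script; the robot and the scene stay as the last script left them, time stands still between calls to the robot, and variables do not carry over. Pictures are saved under pics/ and viewed, at most 14 in all, crops included, and the job is handed in when it is done.

```bash
mkdir -p pics; ls
python3 - <<'E'
from station import robot
import cv2,numpy as np
for n in("top","side"):
    i=robot.camera_info(n);print(n,i)
    cv2.imwrite(f"pics/{n}0.png",robot.grab_frame(n))
print(robot.camera_info("wrist"),robot.read_ee_rot(),robot.pinch_z,robot.read_clock())
E
```

```text
pics
top {'fx': 387.86766668482335, 'fy': 387.86766668482335, 'cx': 259.0970472571257, 'cy': 196.3251379991482, 'eye': array([0.45011203, 0.00719199, 0.95498323]), 'rotation': array([ 0.05685846, -0.69971885,  0.71074131, -0.04480431])}
side {'fx': 477.67187318129925, 'fy': 477.67187318129925, 'cx': 254.6674918490524, 'cy': 194.46669217804867, 'eye': array([0.38669   , 1.20586098, 0.73825729]), 'rotation': array([ 0.03780653, -0.08332969,  0.85723845, -0.50672386])}
{'fx': 310.5294215047351, 'fy': 310.5294215047351, 'cx': 256.13573476445697, 'cy': 192.73557822712107, 'tool_from_camera': array([[-7.68560074e-05, -9.46329663e-01, -3.23202974e-01,
         8.33565421e-02],
       [ 9.99998966e-01,  3.91301561e-04, -1.38351512e-03,
        -1.02409457e-04],
       [ 1.43573123e-03, -3.23202747e-01,  9.46328655e-01,
        -1.42066046e-01],
       [ 0.00000000e+00,  0.00000000e+00,  0.00000000e+00,
         1.00000000e+00]])} [-3.31434036e-04  2.02972409e-01  9.79183904e-01 -9.86893070e-04] -0.0187 0.1
```

View pics/top0.png

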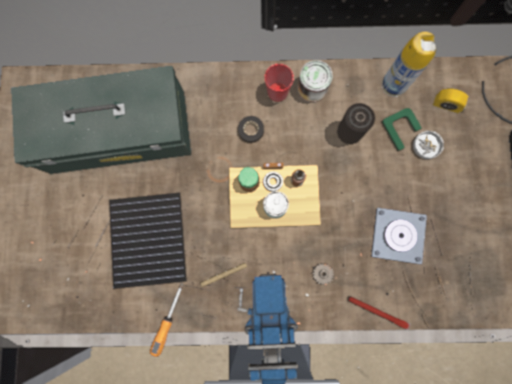

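View pics/side0.png

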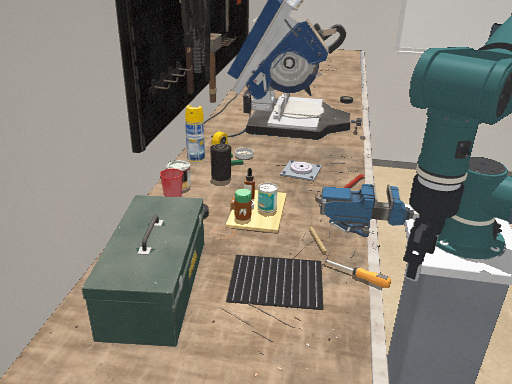

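The top view shows the board at (275,197) px. On it are the jar with the green cap (249,180), the bearing (273,182), the dropper (298,177) and the tin (275,205). The mat is at (147,240) and the anvil at (401,235). In the side view the vise and toolbox stand clear of the work paths. Next is a closer look with the wrist camera.

```bash
cat > h.py <<'E'
import numpy as np, cv2
from scipy.spatial.transform import Rotation as R
from station import robot
def quat(a):
    """tool down, closing line (tool y) at world angle a"""
    y=np.array([np.cos(a),np.sin(a),0]); z=np.array([0,0,-1.]); x=np.cross(y,z)
    q=R.from_matrix(np.c_[x,y,z]).as_quat(); return [q[3],*q[:3]]
def rot(q): return R.from_quat([*q[1:],q[0]]).as_matrix()
def cam(n):
    c=robot.camera_info(n)
    if n!="wrist": return c,rot(c["rotation"]),np.array(c["eye"])
    T=c["tool_from_camera"]; M=rot(robot.read_ee_rot()); p=np.array(robot.read_position())
    return c,M@T[:3,:3],p+M@T[:3,3]
def ray(C,u,v,z):
    c,M,e=C; d=M@[(u-c["cx"])/c["fx"],(v-c["cy"])/c["fy"],1]
    return (e+d*(z-e[2])/d[2])[:2]
def proj(C,P):
    c,M,e=C; q=M.T@(np.array(P)-e); return q[:2]/q[2]*[c["fx"],c["fy"]]+[c["cx"],c["cy"]]
E
python3 - <<'E'
from h import *
C=cam("top")
for n,u,v,z in [("jar",249,180,.092),("bearing",273,182,.026),("dropper",298,177,.11),("tin",275,205,.084),("anvil",401,235,.02),("mat",147,240,.003),("board",275,197,.012),("gear",323,273,.02),("filter",358,115,.114),("vise top",270,290,.1)]:
    print(n,ray(C,u,v,z).round(3))
for a in (np.pi/2,-np.pi/2):
    q=quat(a); Rt=rot(q)
    print(a,Rt[:,0].round(2),robot.ik([.42,-.04,.33],q),robot.ik([.48,-.04,.05],q),robot.ik([.36,-.34,.05],q),robot.ik([.34,.28,.05],q))
for a in (0,np.pi): print(a,robot.ik([.48,-.1,.05],quat(a)),robot.ik([.34,.28,.05],quat(a)))
E
```

```text
jar [0.613 0.043]
bearing [ 0.619 -0.012]
dropper [ 0.614 -0.066]
tin [ 0.556 -0.014]
anvil [ 0.487 -0.315]
mat [0.485 0.299]
board [ 0.585 -0.017]
gear [ 0.4   -0.126]
filter [ 0.753 -0.204]
vise top [0.37 0.  ]
1.5707963267948966 [-1.  0.  0.] [-2.29512276e-01 -1.97233508e-01  1.44749109e+00 -4.44089210e-16
  1.89133507e+00 -1.80030860e+00] [-2.00922717e-01  4.77952108e-02  1.78405785e+00 -4.44089210e-16
  1.30973959e+00 -1.77171904e+00] [-8.71387499e-01  7.72444303e-02  1.75280126e+00 -4.44089210e-16
  1.31154696e+00 -2.44218383e+00] [ 5.60064386e-01 -4.46472546e-02  1.87664327e+00 -4.44089210e-16
  1.30959664e+00 -1.01073194e+00]
-1.5707963267948966 [1. 0. 0.] [-2.29512276e-01 -1.97233508e-01  1.44749109e+00 -4.44089210e-16
  1.89133507e+00  1.34128405e+00] [-2.00922717e-01  4.77952108e-02  1.78405785e+00 -4.44089210e-16
  1.30973959e+00  1.36987361e+00] [-8.71387499e-01  7.72444303e-02  1.75280126e+00 -4.44089210e-16
  1.31154696e+00  6.99408827e-01] [ 5.60064386e-01 -4.46472546e-02  1.87664327e+00 -4.44089210e-16
  1.30959664e+00  2.13086071e+00]
0 [-3.21091434e-01  6.66719560e-02  1.76412022e+00 -4.44089210e-16
  1.31080048e+00 -3.21091434e-01] [ 5.60064386e-01 -4.46472546e-02  1.87664327e+00 -4.44089210e-16
  1.30959664e+00  5.60064386e-01]
3.141592653589793 None None
```

Run:
```python
from h import *
C=cam("top")
print("toolbox corner",ray(C,190,155,.0),ray(C,172,70,.2), proj(C,[.486,.3,.003]))
robot.goto([.25,.35,.38],quat(np.pi/2))
robot.goto([.53,-.012,.30],quat(np.pi/2))
robot.pause(.3)
W=cam("wrist"); im=robot.grab_frame("wrist"); cv2.imwrite("pics/w1.png",im)
np.savez("w1.npz",M=W[1],e=W[2])
for n,P in dict(jar=[.613,.043,.092],bear=[.619,-.012,.026],drop=[.614,-.066,.114],tin=[.556,-.014,.084]).items(): print(n,proj(W,P))
print(robot.read_clock())
```

```text
toolbox corner [0.69746214 0.19620912] [0.82730589 0.19611021] [146.62863164 239.43036512]
jar [300.34292789 228.58014165]
bear [256.11577074 212.57596555]
drop [210.00995735 237.27444457]
tin [254.41072597 182.65577063]
3.025
```

View pics/w1.png

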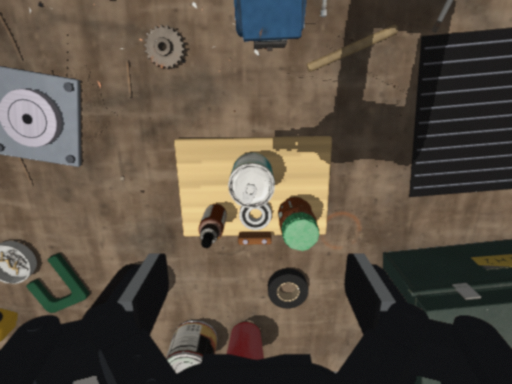

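The wrist view shows the tin's top at about (251,185), the bearing at (256,215), the green cap at (300,233), the teat tip at (207,242) and the anvil disc at (28,118). I'll refine these with masks.

Run:
```python
from h import *
d=np.load("w1.npz"); W=(robot.camera_info("wrist"),d["M"],d["e"]); im=cv2.imread("pics/w1.png")
hsv=cv2.cvtColor(im,cv2.COLOR_BGR2HSV); H,S,V=cv2.split(hsv)
def blob(m,u,v,r,name,z,D):
    k=np.zeros_like(m); cv2.circle(k,(u,v),r,255,-1); m=cv2.bitwise_and(m,k)
    cs,_=cv2.findContours(m,cv2.RETR_EXTERNAL,cv2.CHAIN_APPROX_NONE); c=cv2.convexHull(max(cs,key=cv2.contourArea))
    (x,y),(a,b),_=cv2.fitEllipse(c)
    edge=[ray(W,x+s,y,z) for s in(-(a+b)/4,(a+b)/4)]
    print(name,round(x,1),round(y,1),"axes",round(a,1),round(b,1),"pos",ray(W,x,y,z).round(4),"diam",np.linalg.norm(edge[0]-edge[1]).round(4),"want",D)
    cv2.ellipse(out,((x,y),(a,b),_),(0,0,255),1)
out=im.copy()
blob(cv2.inRange(hsv,(45,80,60),(90,255,255)),300,233,28,"jar",.092,.046)
g=cv2.inRange(hsv,(0,0,120),(180,60,255))
blob(g,251,186,27,"tin",.084,.058)
blob(cv2.inRange(hsv,(0,0,0),(180,70,255)),256,217,17,"bearing",.026,.047)
blob(cv2.inRange(hsv,(0,0,175),(180,60,255)),28,118,36,"anvil",.02,.076)
k=cv2.inRange(V,0,55); k[:232]=0
blob(k,207,241,12,"teat",.106,.01)
c=out[130:260,170:340]; cv2.imwrite("pics/w1c.png",cv2.resize(np.vstack([c]),None,fx=4.5,fy=4.5,interpolation=cv2.INTER_CUBIC))
# board corners, mat
for n,u,v,z in[("bd",175,139,.012),("bd",331,136,.012),("mat near",421,36,.003),("mat far",411,196,.003)]: print(n,ray(W,u,v,z).round(3))
```

```text
jar 297.3 227.0 axes 27.3 37.2 pos [0.6109 0.0391] diam 0.0399 want 0.046
tin 251.0 186.5 axes 46.2 53.7 pos [ 0.5608 -0.0182] diam 0.0605 want 0.058
bearing 255.4 215.0 axes 29.5 32.5 pos [ 0.6227 -0.0131] diam 0.045 want 0.047
anvil 27.0 117.6 axes 49.1 62.3 pos [ 0.4857 -0.3167] diam 0.0742 want 0.076
teat 208.9 238.9 axes 13.1 18.3 pos [ 0.6202 -0.0688] diam 0.0189 want 0.01
bd [ 0.515 -0.124]
bd [0.511 0.091]
mat near [0.385 0.198]
mat far [0.601 0.22 ]
```

View pics/w1c.png

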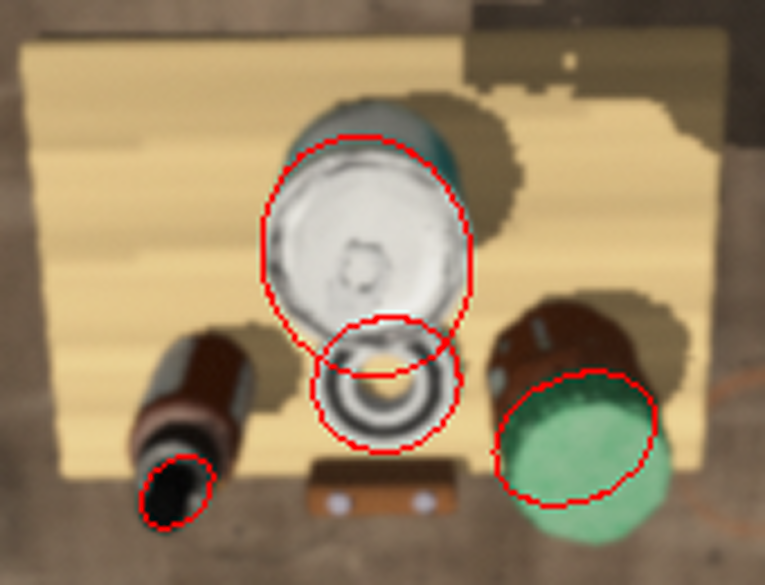

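From the crop I read these top centres: tin (251.3,184.4), jar cap (301.6,235.5), bearing (255.3,216.2) and teat tip (206.7,244.4). The automatic mask for the cap was cut short, so I use the crop values instead.

```bash
cat >> h.py <<'E'
d=np.load("w1.npz"); W1=(robot.camera_info("wrist"),d["M"],d["e"])
POS=dict(tin=ray(W1,251.3,184.4,.084),jar=ray(W1,301.6,235.5,.092),dropper=ray(W1,206.7,243.5,.113),bearing=ray(W1,255.3,216.0,.026))
n0,n1=np.array([.385,.198]),np.array([.601,.22]); ux=(n1-n0)/np.linalg.norm(n1-n0); uy=np.array([-ux[1],ux[0]])
MATC=n0+.11*ux+.09*uy
mat=lambda a,b: MATC+a*ux+b*uy
SPOT=dict(tin=mat(-.07,0),jar=mat(.05,.055),dropper=mat(.05,-.055))
ANG=dict(tin=np.pi/2,jar=0,dropper=0,bearing=np.pi/2)
Z=dict(tin=.035,jar=.033,dropper=.047,bearing=.0135)
UP=.19
def pick(n,p,z,a):
    robot.goto([*p,UP],quat(a)); robot.grip(1.0)
    hit=robot.line_to([*p,z],v=.12,contact_N=8)
    if hit: print("CONTACT",robot.read_position()); return False
    robot.grip(0.0); w=robot.read_grip_width()
    robot.line_to([*p,UP],v=.12)
    print(n,"width mm",85*w,"after",85*robot.read_grip_width(),"F",robot.read_finger_force(),robot.read_contact_force()); return True
def place(n,p,z,a):
    robot.line_to([*p,UP],v=.2)
    robot.line_to([*p,z+.02],v=.15); hit=robot.line_to([*p,z],v=.04,contact_N=6)
    print("touch",hit,robot.read_position()); robot.pause(.2)
    robot.grip(1.0); robot.pause(.2); robot.line_to([*p,UP],v=.15)
E
python3 - <<'E'
from h import *
for n in POS: print(n,POS[n].round(4),np.linalg.norm(POS[n]-POS["bearing"]).round(4))
for n in SPOT: print(n,SPOT[n].round(3),all(robot.ik([*SPOT[n],z],quat(ANG[n])) is not None for z in(.03,UP)))
print(MATC, robot.camera_info("top")["eye"])
if abs(np.linalg.norm(POS["tin"]-POS["bearing"])-.06)<.008:
    n="tin"
    if pick(n,POS[n],Z[n],ANG[n]): place(n,SPOT[n],Z[n]-.008,ANG[n])
cv2.imwrite("pics/top1.png",robot.grab_frame("top")); print(robot.read_clock())
E
```

```text
tin [ 0.5582 -0.0178] 0.0663
jar [0.6225 0.045 ] 0.0582
dropper [ 0.6227 -0.0705] 0.0573
bearing [ 0.6244 -0.0132] 0.0
tin [0.416 0.292] True
jar [0.529 0.358] True
dropper [0.541 0.249] True
[0.48531436 0.29868282] [0.45011203 0.00719199 0.95498323]
tin width mm 55.94682089328559 after 56.19470140306161 F 63.88173580169678 [-0.26992578 -0.12206268 -2.71317168]
touch True [0.41521719 0.29141572 0.02701755]
12.5833
```

View pics/top1.png

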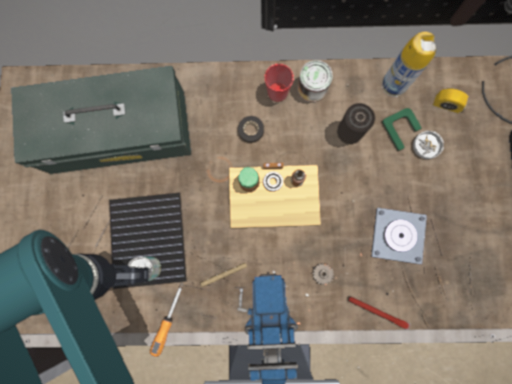

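The tin stands on the mat at about (145,267) px. Next come the jar and the dropper.

Run:
```python
from h import *
for n in("jar","dropper"):
    if not pick(n,POS[n],Z[n],ANG[n]): break
    place(n,SPOT[n],Z[n]-.008,ANG[n])
robot.goto([.53,-.012,.30],quat(np.pi/2)); robot.pause(.3)
W=cam("wrist"); np.savez("w2.npz",M=W[1],e=W[2]); im=robot.grab_frame("wrist"); cv2.imwrite("pics/w2.png",im)
cv2.imwrite("pics/both2.png",np.hstack([im[:,:512][:, :],robot.grab_frame("top")[100:300,:288].repeat(1,0) if 0 else cv2.resize(robot.grab_frame("top")[150:320,90:220],(288,384))])); print(robot.read_clock())
print(proj(W,[.6244,-.0132,.026]))
```

```text
jar width mm 45.76040242241195 after 45.86952661662071 F 56.50459248572588 [ 0.01208101  0.65047997 -1.91869667]
touch True [0.52903594 0.35821424 0.02498721]
dropper width mm 30.47079635140515 after 30.307843392898615 F 59.08644456445472 [-0.31596773  0.68383441 -0.87271593]
touch True [0.540117   0.24884045 0.03846853]
35.6667
[255.59680789 216.2609649 ]
```

View pics/both2.png

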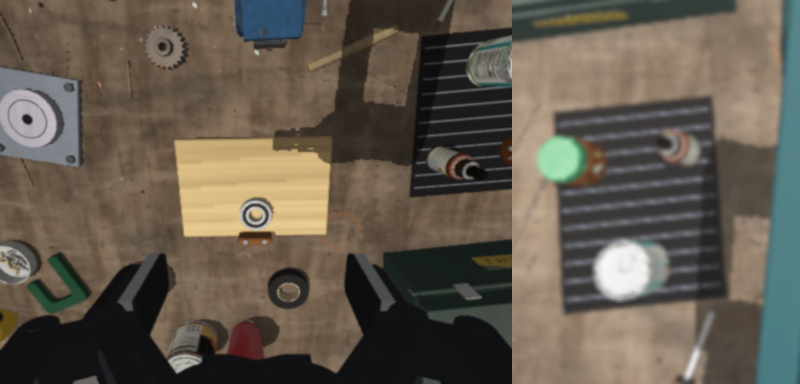

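All three stand upright on the mat, and the bearing is at (256,214) px with clear space around it. I'll re-measure the bearing and anvil, then move it.

Run:
```python
from h import *
d=np.load("w2.npz"); W=(robot.camera_info("wrist"),d["M"],d["e"]); im=cv2.imread("pics/w2.png")
hsv=cv2.cvtColor(im,cv2.COLOR_BGR2HSV)
m=cv2.inRange(hsv,(0,0,0),(180,75,255)); k=np.zeros_like(m); cv2.circle(k,(256,214),22,255,-1); k[232:]=0; m&=k
c=max(cv2.findContours(m,cv2.RETR_EXTERNAL,cv2.CHAIN_APPROX_NONE)[0],key=cv2.contourArea)
(x,y),ax,_=cv2.fitEllipse(cv2.convexHull(c)); b=ray(W,x,y,.024); print(x,y,ax,b)
A=np.array([.486,-.316])
if np.linalg.norm(b-POS["bearing"])<.006:
    if pick("bearing",b,.0135,np.pi/2):
        robot.line_to([*A,UP],v=.2); robot.pause(.2)
        robot.line_to([*A,.045],v=.15); print(robot.line_to([*A,.0222],v=.03,contact_N=6),robot.read_position()); robot.pause(.2)
        robot.grip(1.0); robot.pause(.2); robot.line_to([*A,.1],v=.15)
        robot.line_to([A[0]-.05,A[1],.26],v=.2); robot.pause(.3)
        W=cam("wrist"); print(proj(W,[*A,.02]),W[2]); np.savez("w3.npz",M=W[1],e=W[2]); cv2.imwrite("pics/w3.png",robot.grab_frame("wrist"))
print(robot.read_clock())
```

```text
255.36788940429688 213.9949188232422 (32.55271530151367, 33.03361892700195) [ 0.62167806 -0.01353977]
bearing width mm 43.64203654731715 after 43.60599969199364 F 61.06620515631221 [-0.74718477 -0.76374385 -1.20844164]
True [ 0.48555346 -0.31565241  0.02241949]
[255.69386921 196.27135318] [ 0.35328492 -0.31622367  0.40141086]
46.9667
```

View pics/w3.png

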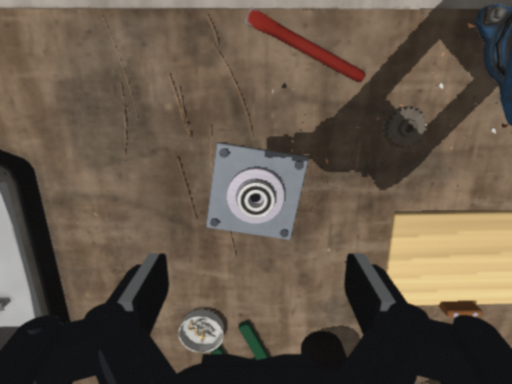

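The bearing sits at (256,198) and the disc at (256,195) px. That gap is the parallax expected from the bearing's height, so it is centred and flat. Now the containers go back.

Run:
```python
from h import *
robot.line_to([.5,-.0,.30],v=.25)
for n in("jar","dropper","tin"):
    if not pick(n,SPOT[n],Z[n]-.009,ANG[n]): break
    place(n,POS[n],Z[n]+.0005,ANG[n])
robot.goto([.53,-.012,.30],quat(np.pi/2)); robot.pause(.3)
cv2.imwrite("pics/w4.png",np.hstack([robot.grab_frame("wrist")[100:260,:350],cv2.imread("pics/w1.png")[100:260,:350]])); print(robot.read_clock())
t=robot.grab_frame("top"); cv2.imwrite("pics/top4.png",t)
```

```text
jar width mm 45.55228961437129 after 45.91867044705432 F 55.95872953534126 [ 0.36180604  0.34602186 -1.16286384]
touch True [0.62210757 0.0448851  0.03389036]
dropper width mm 30.55395839018635 after 30.226762608253214 F 59.31021599921223 [-0.41116858 -0.61259553 -0.62679122]
touch True [ 0.62234588 -0.07043535  0.04749179]
tin width mm 55.738674731472685 after 55.994982778364864 F 63.814440965652466 [-0.36782083 -0.47520226 -1.7345561 ]
touch True [ 0.55789182 -0.01774008  0.03590721]
80.75
```

View pics/w4.png

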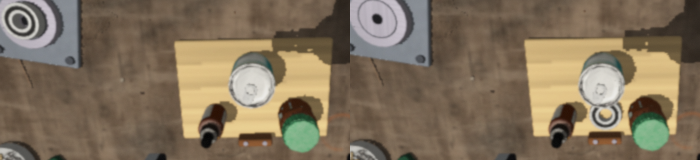

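The left half (now) and right half (start) agree to about a pixel for all three containers, and the bearing is on the anvil.

```bash
python3 -c "
from station import robot
print(robot.hand_in())"
```

```text
the job is handed in; nothing more can be done
None
```

I handed the job in after about 81 s: the last wrist picture shows the bearing centred on the anvil and the tin, jar and dropper upright in their starting places to within about a pixel; the hand-in returned no verdict.

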